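# Close the pantry tray and drop its cam latch

## Robot

A 6-joint arm with a two-finger parallel gripper is mounted at the origin on the work surface. World frame = base frame: x ahead of the robot, y to its left, z up, the work surface at z = 0. Lengths are in m, angles in rad, forces in N, time in s.
With the tool pointing down it reaches from about 0.4 to 0.825 m from the base axis. Payload 7 kg.
Tool frame: the origin (TCP) lies at the very end of the fingers, on their centre line; the grasp point (between the pads) lies 19 mm behind it; z points along the fingers, y is the line along which they close (so a half turn about z gives the same grasp; the last joint's range is limited). The gripper opens to 88 mm and grips with 3 to 60 N. Pads are 19 mm wide; open, the fingers measure 130 mm over their backs; the gripper's body (78 mm by 193 mm) begins 47 mm behind the grasp point.
Start: joints at [1.594, 0.359, 0.012, 0, -1.224, -0.288], TCP at [0.177, 0.651, 0.197] pointing down, gripper open.
Joint ranges: [-3.07, 3.07], [-1.43, 2.12], [-1.02, 1.25], [-3.03, 1.67], [-3.05, -0], [-3.03, 3.03]. Speed limits (rad/s): [2.39, 2.39, 3.01, 3.14, 3.14, 3.14].

## Interface

Orientations are given as [roll, pitch, yaw] about the fixed x, y, z axes, in that order (R = Rz(yaw) Ry(pitch) Rx(roll)).
In Python, from station import arm gives the robot as it stands.
- The arm moves only by the tool step_arm, never from a script. Its argument "rows" is a list of rows, each a list of 5 numbers: the shift along the world's x, y, z in m, then the turn about the world's z in rad, then the finger opening in m, from 0 to 0.0876. In form: [[x, y, z, spin, gripper], ...]. A call has 1 to 20 rows; each row is the pose to reach, as a shift and turn from the pose commanded when the call began; what a row does not reach only later rows make up. A row lasts 1/10 s, in which the tool goes at most 50 mm and 8.59 degrees, less where a joint would pass 70% of its speed; a pose out of reach is approached as far as the arm can. A call with a gripper value outside its range is refused whole. The fingers move at their own pace and stop on an object; "newtons" is the grip in N (left out, the last holds). Time passes only in rows, so rows that repeat a pose let the fingers close. It gives the time, the measured TCP pose, the force, the opening and the grip force at its end, in the units of the state.
- arm.get_state(): the state, without advancing time (a new reading comes with each control period).
- arm.grab_frame(name): name is "side" or "top" or "wrist"; returns a dict with "color" (480x640x3 uint8, blue, green, red), "vfov" (degrees; the focal length in pixels is half the picture's height over the tangent of half this angle, whatever the lens; pixels are square), "cx", "cy" (the principal point, pixels), "rvec" (rotation vector, rad) and "tvec" (3), from world to camera coordinates, as OpenCV has them. Camera axes: x right, y down, z forward; pixel columns grow to the right and rows downward; lengths in m; the calibration is good to about 2 mm. A picture is of the moment at which its call begins. There is no depth.
- arm.job_done(): hands the job in; it is judged then, once.
The state is a dict: "t": time; "q": joint angles; "qd": joint speeds; "joint_efforts": joint torques, N m; "eef_pos": TCP position; "ee_rot": TCP orientation; "force": force on the tool from outside, world axes, zero at the start; "moment": the same for the moment, N m; "width": finger opening in m; "gripper_force": force on a finger pad.
Only numpy, scipy, OpenCV 4.12 (cv2) and the standard library are available. Lean on these libraries where they do the work, as an engineer would, in place of code of your own. Each camera call takes 0.05 s, during which the arm holds its last target. There are 200 camera calls.

## Task

Push the pull-out tray fully home into the rail shelf. Then swing the red latch handle across the front of the tray, up over its cam, so that it drops into the low notch, and press it on until it bears firmly against the yellow block at the notch's end: about 12 N at the grip post, never as much as 20. Let go with the handle down in the notch, and leave the other pantry things where they are.

Things in the scene. Friction and masses are not known exactly. Their poses are not given: they have to be found in the camera images.
- shelf: Low aluminium rail shelf, 270 mm wide, fixed. Origin on the table under the middle of the tray's front face as it is when home; x points into the shelf (the way the tray is pushed in), y left seen from the robot, z up. A deck (top 190 mm up) covers it from x = 125 to 295 mm. At its front right a grey latch pedestal, 55 mm high, x = -50 to 50, y = -203 to -113 mm.
- tray (a joint): How far the white tray is pulled out toward the robot, m: 0 is fully home against its stop; starts 0.06 to 0.11 out. Sliding friction about 3.5 N. The tray is 200 mm wide (y = -100 to 100 mm of the shelf), 260 mm long, from 35 to 125 mm above the table; push it home on its flat upright front wall with a closed gripper.
- tray_front (a point): Point on the outer front face of the tray (the face toward the robot, which is normal to the shelf's x), at the grey pull patch, 30 mm left of the tray's middle line and 99 mm above the table; moves with the tray.
- latch: Red latch handle: a level bar 16 mm wide, 10 mm thick, on an upright pivot, with a black upright grip post at its end. Origin on the pivot axis at the bar's mid-height (96 mm above the table at the start; rises and falls with it); x points along the bar to the post. It starts pointing toward the robot, beside the tray, and is turned clockwise seen from above to lie in front of the home tray.
- latch_stem (a joint): Height of the handle, m, up positive: about -0.002 at the start, +0.004 on the cam's crest, -0.007 to -0.008 in the notch. A spring presses the handle down (16 to 22 N); a roller under its tail rides on a fixed brass cam ring: level, a ramp up, a short crest, then a sheer drop into the notch, which it cannot leave unless lifted. The handle must be free to rise and fall in the robot's hold.
- latch_pivot (a point): Fixed point on the pivot axis (shelf frame x = -30, y = -135 mm), 96 mm above the table. The cam ring round it is set differently each time: pressed to the notch's end, the bar points 0 to 21 degrees short of the shelf's +y. Turning at the post takes 1 to 3 N on the level and about 6 N on the ramp, then it drops, kicks forward and is free for some mm.
- end_block: Yellow plastic block, 14 x 7 x 30 mm: the notch's end wall, 32 mm from the pivot axis; origin at the centre of its underside. The tail's roller (10 mm thick, 32 mm behind the pivot) meets it once the handle is down. Pressed home: 25 N or more on it for 0.1 s, 9 N pushing at the post; 65 N (20 N at the post) is too much. It yields about 2 N per mm at the post.
- latch_grip (a point): Middle of the free part of the black grip post (round, 20 mm in diameter), 105 mm from the pivot axis and 42 mm above the bar's mid-height; the post's top is 20 mm above this point, the bar's upper face 37 mm below it. 138 mm above the table at the start, 144 mm at the crest, 132 mm in the notch.
- jar: Green glass jar with lid, 68 mm wide, 110 mm tall, on the table; origin at the centre of its base. Leave alone.
- can: Food can with blue label, 72 mm wide, 100 mm tall, on the table; origin at the centre of its base. Leave alone.
- timer: White plastic kitchen timer, 60 x 75 x 62 mm, on the table; origin at the centre of its base. Leave alone.
- mug: Blue mug, 76 mm wide, 85 mm tall, on the table; origin at the centre of its base. Leave alone.
- cell_box: Wooden box of AAA cells with its sliding lid half open, 100 x 75 x 36 mm, on the shelf's deck; origin at the centre of its base. Leave alone.
- bulb: Frosted bulb in an open cardboard carton, 60 x 60 x 78 mm, on the shelf's deck; origin at the centre of its base. Leave alone.

How it is judged:
By the outcome, as a careful person would: the job done as asked, in the order asked, and still so for the second after the job is handed in, with the robot touching nothing.
It also fails if it takes over 72 s, if anything falls off the work surface, if the arm or the gripper's body presses on something with over 40 N, if the wrist force passes 120 N, or if a joint passes its speed limit or range.

## Working session

There is one attempt and no reset: what is moved stays moved. The work goes in short steps, Python scripts to look and compute and a tool call to move; the robot and the scene stay as the last step left them, time stands still between calls to the robot, and variables do not carry over. Pictures are saved under pics/ and viewed, at most 10 in all, crops included, and the job is handed in when it is done.

Besides the shell and the picture viewer there is one more tool, called after ">>>" in YAML: its name, and indented under it one key for each argument. step_arm: Moves the arm, as the interface text tells. Its arguments: {"type":"object","properties":{"rows":{"type":"array"},"newtons":{"type":"number"}},"required":["rows"]}

```bash
mkdir -p pics && cat > h.py <<'E'
import numpy as np, cv2
from station import arm
def cam(n):
    f=arm.grab_frame(n); h,w=f["color"].shape[:2]
    F=h/2/np.tan(np.radians(f["vfov"])/2)
    K=np.array([[F,0,f["cx"]],[0,F,f["cy"]],[0,0,1.]])
    return f["color"],K,np.array(f["rvec"],float).reshape(3),np.array(f["tvec"],float).reshape(3)
def ray(c,u,v):
    _,K,r,t=c; R=cv2.Rodrigues(r)[0]
    return -R.T@t, R.T@np.linalg.inv(K)@np.array([u,v,1.])
def atz(c,u,v,z):
    o,d=ray(c,u,v); return o+d*(z-o[2])/d[2]
def proj(c,P):
    return cv2.projectPoints(np.array(P,float).reshape(-1,3),c[2],c[3],c[1],None)[0].reshape(-1,2)
E
python3 - <<'E'
from h import *
for n in("side","top"):
    c=cam(n); cv2.imwrite(f"pics/{n}0.png",c[0]); print(n,ray(c,320,240),c[1][0,0])
print(arm.get_state())
E
```

```text
side (array([ 0.29899452, -0.59018314,  0.53367233]), array([ 0.38069271,  0.76734548, -0.51641209])) 466.9816429995312
top (array([0.47505972, 0.02512887, 1.18908043]), array([ 0.11914092, -0.01122962, -0.99285428])) 523.0824869450007
{'t': 0.1, 'q': array([ 1.59410500e+00,  3.59351510e-01,  1.11545442e-02, -2.97773392e-04,
       -1.22413416e+00, -2.88108817e-01]), 'qd': array([-5.82871944e-04, -1.66229127e-03,  1.90833923e-03, -1.09885660e-03,
        4.12412530e-05,  7.35224830e-04]), 'joint_efforts': array([-1.63736178e-03, -5.84157372e+01,  2.93749630e+01,  7.01540932e+00,
        1.01571527e-02, -5.54971484e-05]), 'eef_pos': array([0.1765616 , 0.65098963, 0.1965967 ]), 'ee_rot': array([ 3.14004157e+00, -1.67733991e-04, -2.64901401e-01]), 'force': array([ 0.03925717, -0.78893102,  0.36808498]), 'moment': array([-0.01842088, -0.01002806,  0.03820382]), 'gripper_force': 0.0, 'width': 0.08738341263261944}
```

View pics/top0.png

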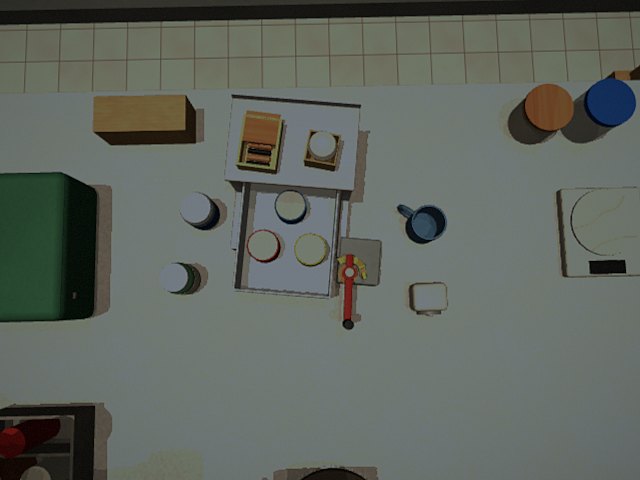

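View pics/side0.png

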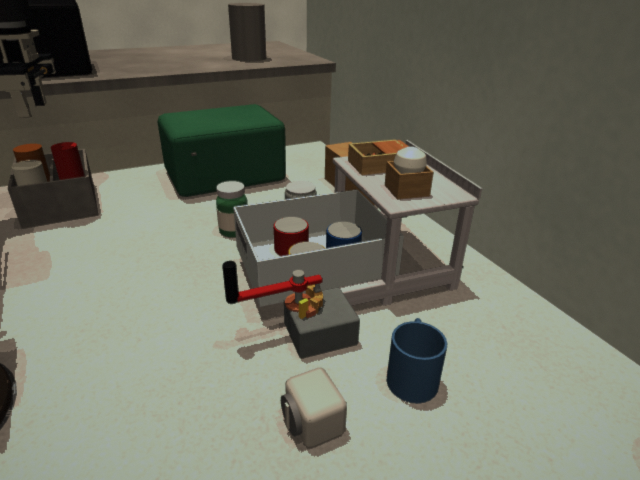

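The top view shows the tray's front edge from about (236,290) to (329,297), the pivot at (349,271), the post at (348,324), the pedestal at (341-381, 238-286) and the deck's corners near (228,96) and (360,104). I'll enlarge both views.

```bash
python3 - <<'E'
from h import *
a=cv2.imread("pics/top0.png")[90:340,215:395]; a=cv2.resize(np.clip(a*1.7,0,255).astype(np.uint8),None,fx=2.4,fy=2.4,interpolation=cv2.INTER_CUBIC)
b=cv2.imread("pics/side0.png")[180:360,205:365]; b=cv2.resize(b,None,fx=2.2,fy=2.2,interpolation=cv2.INTER_CUBIC)
im=np.zeros((600,790,3),np.uint8); im[:600,:432]=a; im[:b.shape[0],434:434+352]=b
cv2.imwrite("pics/crop0.png",im)
E
```

```text
(no output)
```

View pics/crop0.png

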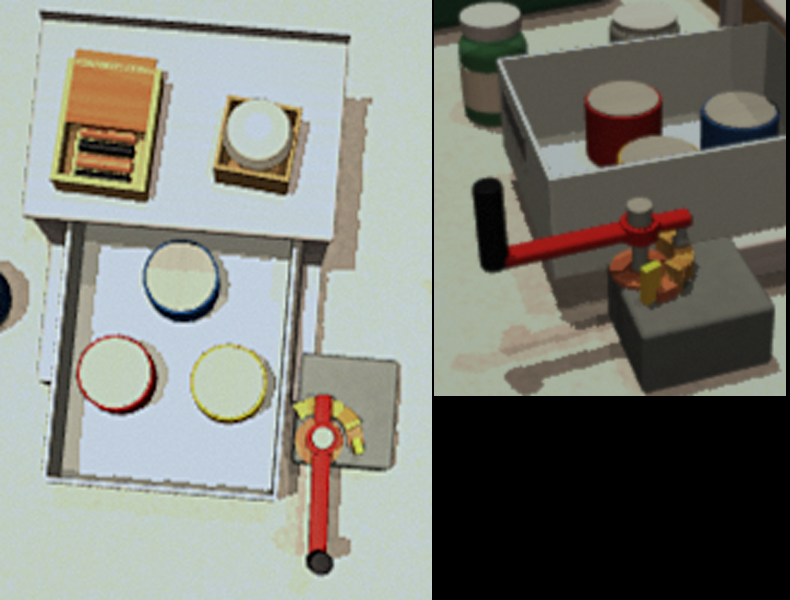

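```bash
cat > fit.py <<'E'
from h import *
from scipy.optimize import least_squares
c=cam("top"); U=lambda a:np.array([[215+x/2.4,90+y/2.4] for x,y in a])
px=U([(24,216),(329,241),(395,469),(399,361),(303,354),(46,481),(277,498)])
def pts(p):
    x,y,th,d=p; L=np.array([(.125,.135,.19),(.125,-.135,.19),(-.05,-.203,.055),(.05,-.203,.055),(.05,-.113,.055),(-d,.1,.125),(-d,-.1,.125)])
    C,S=np.cos(th),np.sin(th); return np.c_[x+C*L[:,0]-S*L[:,1],y+S*L[:,0]+C*L[:,1],L[:,2]]
s=least_squares(lambda p:(proj(c,pts(p))-px).ravel(),[.5,.05,0,.08],loss='soft_l1'); p=s.x
print(p,np.degrees(p[2])); print((proj(c,pts(p))-px).round(1).tolist())
C,S=np.cos(p[2]),np.sin(p[2]); R=np.array([[C,-S],[S,C]])
loc=lambda P:(R.T@(P[:2]-p[:2])*1e3).round(1)
for n,q,z in(("cap",(323,437),.118),("post",(320,562),.158),("block",(358,443),.085)):
    P=atz(c,*U([q])[0],z); print(n,P.round(4),loc(P))
pv=p[:2]+R@[-.03,-.135]; print("pivot",pv, "trayfront",p[:2]+R@[-p[3],.03],"home",p[:2]+R@[0,.03])
for a in (-90,0,10,21): 
    b=np.radians(90+a) if a>=0 else np.pi; print("post@",a,(pv+R@(.105*np.array([np.cos(b),np.sin(b)]))).round(4))
E
python3 fit.py
```

```text
[ 0.57864278  0.08366268 -0.09863473  0.08467426] -5.651353981538961
[[-4.8, 0.2], [6.3, 0.4], [-0.4, 0.3], [0.8, -0.5], [-0.3, -0.7], [-1.1, -0.3], [1.1, 0.3]]
cap [ 0.5362 -0.0461  0.118 ] [ -29.5 -133.3]
post [ 0.4325 -0.0381  0.158 ] [-133.5 -135.6]
block [ 0.5321 -0.0789  0.085 ] [ -30.3 -166.4]
pivot [ 0.53549448 -0.04772691] trayfront [0.49733432 0.12185516] home [0.58159702 0.11351687]
post@ -90 [ 0.431  -0.0374]
post@ 0 [0.5458 0.0568]
post@ 10 [0.5275 0.057 ]
post@ 21 [0.5077 0.0535]
```

>>> step_arm:
  rows:
    - [0, 0, 0.05, 0.08, 0]
    - [0, 0, 0.09, 0.166, 0]
    - [0.02, -0.045, 0.09, 0.166, 0]
    - [0.04, -0.09, 0.09, 0.166, 0]
    - [0.06, -0.135, 0.09, 0.166, 0]
    - [0.08, -0.18, 0.09, 0.166, 0]
    - [0.1, -0.22, 0.09, 0.166, 0]
    - [0.125, -0.265, 0.09, 0.166, 0]
    - [0.15, -0.31, 0.09, 0.166, 0]
    - [0.17, -0.355, 0.09, 0.166, 0]
    - [0.195, -0.4, 0.09, 0.166, 0]
    - [0.215, -0.44, 0.09, 0.166, 0]
    - [0.235, -0.48, 0.09, 0.166, 0]
    - [0.255, -0.523, 0.09, 0.166, 0]
    - [0.255, -0.523, 0.09, 0.166, 0]
    - [0.255, -0.523, 0.04, 0.166, 0]
    - [0.255, -0.523, 0.0, 0.166, 0]
    - [0.255, -0.523, -0.05, 0.166, 0]
    - [0.255, -0.523, -0.11, 0.166, 0]
    - [0.255, -0.523, -0.11, 0.166, 0]

```text
t: 2.15
eef_pos: [0.4281, 0.1263, 0.083]
ee_rot: [3.136, 0.007, -0.1]
force: [-0.9, -0.8, 1.2]
width: 0.0005
gripper_force: 0.0
```

>>> step_arm:
  rows:
    - [0.015, -0.0015, 0, 0, 0]
    - [0.03, -0.003, 0, 0, 0]
    - [0.04, -0.004, 0, 0, 0]
    - [0.046, -0.0045, 0, 0, 0]
    - [0.052, -0.005, 0, 0, 0]
    - [0.058, -0.0057, 0, 0, 0]
    - [0.064, -0.0063, 0, 0, 0]
    - [0.07, -0.007, 0, 0, 0]
    - [0.076, -0.0075, 0, 0, 0]
    - [0.082, -0.008, 0, 0, 0]
    - [0.088, -0.0087, 0, 0, 0]
    - [0.094, -0.0093, 0, 0, 0]
    - [0.1, -0.01, 0, 0, 0]
    - [0.106, -0.0105, 0, 0, 0]
    - [0.112, -0.011, 0, 0, 0]
    - [0.118, -0.0117, 0, 0, 0]
    - [0.122, -0.012, 0, 0, 0]
    - [0.126, -0.0125, 0, 0, 0]
    - [0.128, -0.0127, 0, 0, 0]
    - [0.128, -0.0127, 0, 0, 0]

```text
t: 4.15
eef_pos: [0.5601, 0.1158, 0.0873]
ee_rot: [-3.141, -0.0, -0.099]
force: [-1.7, -1.4, -0.0]
width: 0.0002
gripper_force: 0.8
```

>>> step_arm:
  rows:
    - [0.003, -0.0003, 0, 0, 0]
    - [0.006, -0.0006, 0, 0, 0]
    - [0.008, -0.0008, 0, 0, 0]
    - [0.009, -0.0009, 0, 0, 0]
    - [0.01, -0.001, 0, 0, 0]
    - [0.011, -0.0011, 0, 0, 0]

```text
t: 4.75
eef_pos: [0.5706, 0.1147, 0.0874]
ee_rot: [-3.142, 0.0, -0.099]
force: [-2.8, -0.4, -1.0]
width: 0.0002
gripper_force: 1.8
```

>>> step_arm:
  rows:
    - [0.001, -0.0001, 0, 0, 0]
    - [0.002, -0.0002, 0, 0, 0]
    - [0.003, -0.0003, 0, 0, 0]
    - [0.004, -0.0004, 0, 0, 0]

```text
t: 5.15
eef_pos: [0.5713, 0.1145, 0.0872]
ee_rot: [3.141, 0.005, -0.099]
force: [-21.2, 7.9, 12.2]
width: 0.0006
gripper_force: 11.0
```

>>> step_arm:
  rows:
    - [-0.01, 0.001, 0, 0, 0]
    - [-0.04, 0.004, 0, 0, 0]
    - [-0.07, 0.007, 0.03, 0.1, 0]
    - [-0.09, 0.005, 0.07, 0.24, 0]
    - [-0.11, 0.0, 0.113, 0.38, 0]
    - [-0.13, -0.03, 0.113, 0.52, 0]
    - [-0.145, -0.06, 0.113, 0.66, 0]
    - [-0.145, -0.09, 0.113, 0.8, 0]
    - [-0.145, -0.12, 0.113, 0.94, 0]
    - [-0.145, -0.15, 0.113, 1.08, 0]
    - [-0.145, -0.187, 0.113, 1.22, 0]
    - [-0.145, -0.187, 0.113, 1.36, 0]
    - [-0.145, -0.187, 0.113, 1.5, 0]
    - [-0.145, -0.187, 0.113, 1.571, 0]
    - [-0.145, -0.187, 0.113, 1.571, 0]
    - [-0.145, -0.187, 0.113, 1.571, 0]

```text
t: 6.75
eef_pos: [0.4305, -0.0727, 0.201]
ee_rot: [3.14, -0.0, 1.47]
force: [0.6, 0.1, -0.1]
width: 0.0004
gripper_force: 0.0
```

```bash
python3 - <<'E'
from h import *
s=arm.get_state(); print(s["q"].round(3),s["eef_pos"].round(4),s["ee_rot"],s["force"])
t=cam("top"); b=cam("side")
im=np.zeros((600,800,3),np.uint8)
a=cv2.resize(np.clip(t[0][90:340,215:395]*1.7,0,255).astype(np.uint8),None,fx=2.4,fy=2.4,interpolation=cv2.INTER_CUBIC)
im[:,:432]=a; im[:396,436:788]=cv2.resize(b[0][180:360,205:365],None,fx=2.2,fy=2.2,interpolation=cv2.INTER_CUBIC)
cv2.imwrite("pics/c1.png",im)
E
```

```text
[ 2.880e-01 -5.200e-02 -4.770e-01  1.000e-03 -1.143e+00  2.753e+00] [ 0.4305 -0.0727  0.201 ] [ 3.13950111e+00 -3.28101231e-04  1.47007073e+00] [ 0.61742407  0.0602927  -0.05064805]
```

View pics/c1.png

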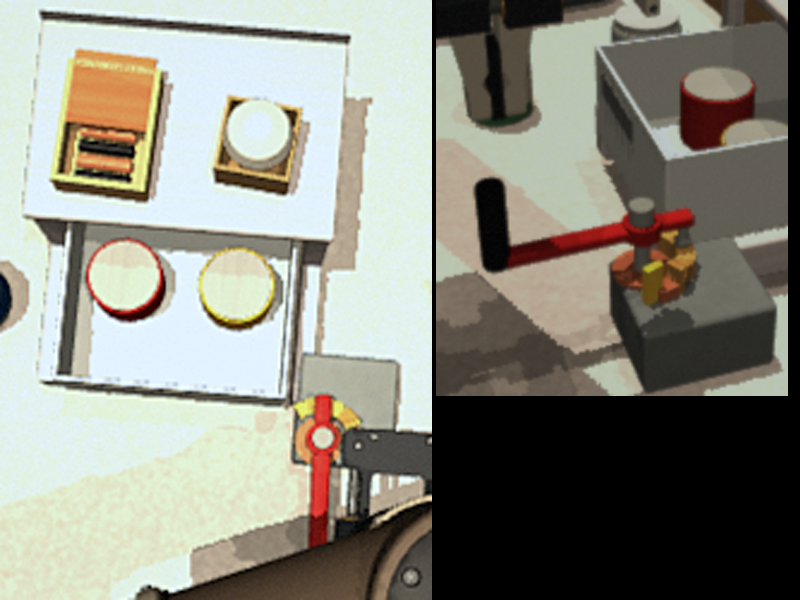

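```bash
python3 - <<'E'
import numpy as np
th=-.0986; R=np.array([[np.cos(th),-np.sin(th)],[np.sin(th),np.cos(th)]]); pv=np.array([.536,-.047]); c0=np.array([.4296,-.0732]); y0=1.472
for f in range(-2,92,2):
    a=np.radians(f); p=pv+R@(.105*np.array([-np.cos(a),np.sin(a)])-.020*np.array([np.sin(a),np.cos(a)]))
    print(f,(p-c0).round(4).tolist(),round(th+np.pi/2-max(a,0)-y0,3))
E
```

```text
-2 [0.0003, 0.0129] 0.0
0 [-0.0001, 0.0166] 0.0
2 [-0.0003, 0.0204] -0.035
4 [-0.0005, 0.0241] -0.07
6 [-0.0005, 0.0278] -0.105
8 [-0.0004, 0.0315] -0.139
10 [-0.0001, 0.0353] -0.174
12 [0.0003, 0.039] -0.209
14 [0.0008, 0.0427] -0.244
16 [0.0014, 0.0463] -0.279
18 [0.0022, 0.05] -0.314
20 [0.0031, 0.0536] -0.349
22 [0.0041, 0.0572] -0.384
24 [0.0053, 0.0608] -0.419
26 [0.0065, 0.0643] -0.454
28 [0.0079, 0.0677] -0.488
30 [0.0094, 0.0711] -0.523
32 [0.011, 0.0745] -0.558
34 [0.0128, 0.0778] -0.593
36 [0.0146, 0.081] -0.628
38 [0.0166, 0.0842] -0.663
40 [0.0187, 0.0873] -0.698
42 [0.0209, 0.0903] -0.733
44 [0.0232, 0.0933] -0.768
46 [0.0256, 0.0961] -0.803
48 [0.0281, 0.0989] -0.838
50 [0.0306, 0.1016] -0.872
52 [0.0333, 0.1042] -0.907
54 [0.0361, 0.1067] -0.942
56 [0.0389, 0.1091] -0.977
58 [0.0419, 0.1114] -1.012
60 [0.0449, 0.1136] -1.047
62 [0.048, 0.1157] -1.082
64 [0.0511, 0.1177] -1.117
66 [0.0544, 0.1196] -1.152
68 [0.0576, 0.1213] -1.187
70 [0.061, 0.123] -1.222
72 [0.0644, 0.1245] -1.256
74 [0.0679, 0.1259] -1.291
76 [0.0714, 0.1272] -1.326
78 [0.0749, 0.1283] -1.361
80 [0.0785, 0.1294] -1.396
82 [0.0821, 0.1303] -1.431
84 [0.0858, 0.1311] -1.466
86 [0.0894, 0.1317] -1.501
88 [0.0931, 0.1323] -1.536
90 [0.0968, 0.1327] -1.571
```

>>> step_arm:
  rows:
    - [0, 0, -0.04, 0, 0]
    - [0, 0, -0.07, 0, 0]
    - [0, 0, -0.082, 0, 0]
    - [0, 0, -0.082, 0, 0]

```text
t: 7.25
eef_pos: [0.4285, -0.0729, 0.1169]
ee_rot: [-3.138, 0.001, 1.471]
force: [0.9, 0.4, 0.5]
width: 0.0006
gripper_force: 0.0
```

Push on from φ=0 to about 30°.

>>> step_arm:
  rows:
    - [0, 0.008, 0, 0, 0]
    - [0, 0.013, 0, 0, 0]
    - [0, 0.0166, 0, 0, 0]
    - [-0.0003, 0.0204, 0, -0.035, 0]
    - [-0.0005, 0.0241, 0, -0.07, 0]
    - [-0.0005, 0.0278, 0, -0.105, 0]
    - [-0.0004, 0.0315, 0, -0.139, 0]
    - [-0.0001, 0.0353, 0, -0.174, 0]
    - [0.0003, 0.039, 0, -0.209, 0]
    - [0.0008, 0.0427, 0, -0.244, 0]
    - [0.0014, 0.0463, 0, -0.279, 0]
    - [0.0022, 0.05, 0, -0.314, 0]
    - [0.0031, 0.0536, 0, -0.349, 0]
    - [0.0041, 0.0572, 0, -0.384, 0]
    - [0.0053, 0.0608, 0, -0.419, 0]
    - [0.0065, 0.0643, 0, -0.454, 0]
    - [0.0079, 0.0677, 0, -0.488, 0]
    - [0.0094, 0.0711, 0, -0.523, 0]
    - [0.0094, 0.0711, 0, -0.523, 0]

```text
t: 9.15
eef_pos: [0.439, -0.0013, 0.119]
ee_rot: [3.141, -0.0, 0.949]
force: [-1.7, 0.3, 1.2]
width: 0.0003
gripper_force: 0.9
```

```bash
python3 - <<'E'
from h import *
s=arm.get_state(); print(s["force"],s["moment"])
b=cam("side"); cv2.imwrite("pics/s2.png",cv2.resize(b[0][150:360,165:400],None,fx=2.8,fy=2.8,interpolation=cv2.INTER_CUBIC))
E
```

```text
[-1.71477938  0.27391365  1.22890492] [-0.29794456  0.54745786  0.01204954]
```

View pics/s2.png

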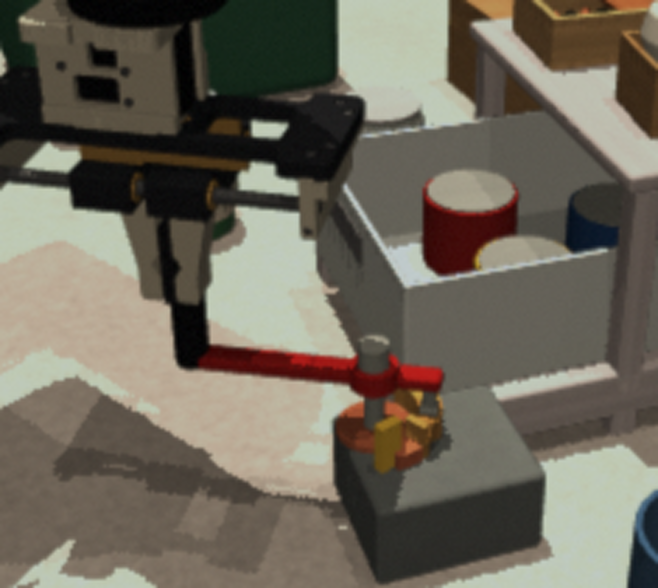

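The handle has turned with the fingers, which sit well on the post. The roller is still on the level/ramp part, and the yellow block stands clear. I'll keep going.

>>> step_arm:
  rows:
    - [0.0016, 0.0034, 0, -0.035, 0]
    - [0.0034, 0.0067, 0, -0.07, 0]
    - [0.0052, 0.0099, 0, -0.105, 0]
    - [0.0072, 0.0131, 0, -0.14, 0]
    - [0.0093, 0.0162, 0, -0.175, 0]
    - [0.0115, 0.0192, 0, -0.21, 0]
    - [0.0138, 0.0222, 0, -0.245, 0]
    - [0.0162, 0.025, 0, -0.28, 0]

```text
t: 10.0
eef_pos: [0.452, 0.0223, 0.1179]
ee_rot: [-3.139, 0.005, 0.668]
force: [-13.5, 0.3, 8.1]
width: 0.0006
gripper_force: 5.6
```

>>> step_arm:
  rows:
    - [0, 0, 0, 0, 0]
    - [0, 0, 0, 0, 0]

```text
t: 10.2
eef_pos: [0.4532, 0.0229, 0.1183]
ee_rot: [-3.14, 0.003, 0.67]
force: [-9.0, 1.0, 6.6]
width: 0.0007
gripper_force: 4.0
```

```bash
python3 - <<'E'
from h import *
s=arm.get_state(); print(s["force"],s["moment"],s["eef_pos"],s["ee_rot"])
b=cam("side"); cv2.imwrite("pics/s3.png",cv2.resize(b[0][170:350,180:380],None,fx=3.2,fy=3.2,interpolation=cv2.INTER_CUBIC))
E
```

```text
[-8.95622503  1.02254349  6.63351674] [0.21480686 3.19056682 0.09767433] [0.45323485 0.02292289 0.11831458] [-3.14002437e+00  2.92773234e-03  6.69976448e-01]
```

View pics/s3.png

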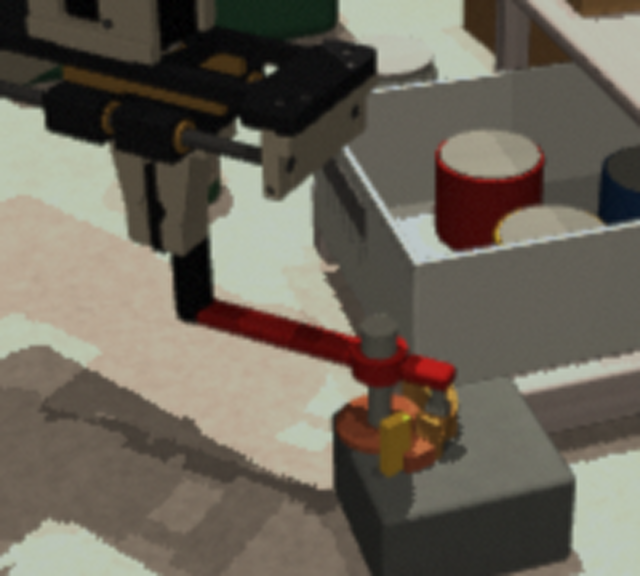

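>>> step_arm:
  rows:
    - [0.0022, 0.0032, 0.001, -0.035, 0]
    - [0.0044, 0.0062, 0.002, -0.069, 0]
    - [0.0069, 0.0092, 0.003, -0.104, 0]
    - [0.0069, 0.0092, 0.003, -0.104, 0]

```text
t: 10.65
eef_pos: [0.4606, 0.0316, 0.1213]
ee_rot: [-3.141, 0.003, 0.565]
force: [-4.4, -2.0, 2.5]
width: 0.0007
gripper_force: 3.2
```

>>> step_arm:
  rows:
    - [0.0028, 0.0025, 0.001, -0.035, 0]
    - [0.0056, 0.0049, 0.002, -0.07, 0]
    - [0.0056, 0.0049, 0.002, -0.07, 0]

```text
t: 10.95
eef_pos: [0.4666, 0.0368, 0.1233]
ee_rot: [-3.142, 0.003, 0.495]
force: [-3.5, -1.5, 1.4]
width: 0.0006
gripper_force: 2.2
```

>>> step_arm:
  rows:
    - [0.003, 0.0023, 0, -0.035, 0]
    - [0.006, 0.0045, 0, -0.07, 0]
    - [0.006, 0.0045, 0, -0.07, 0]

```text
t: 11.25
eef_pos: [0.4741, 0.0422, 0.1237]
ee_rot: [-3.142, -0.001, 0.426]
force: [-1.0, -0.9, 2.0]
width: 0.0006
gripper_force: 1.0
```

>>> step_arm:
  rows:
    - [0.0031, 0.0021, 0, -0.035, 0]
    - [0.0031, 0.0021, 0, -0.035, 0]

```text
t: 11.45
eef_pos: [0.4772, 0.0443, 0.1237]
ee_rot: [-3.142, -0.001, 0.391]
force: [-1.6, -0.2, 1.9]
width: 0.0004
gripper_force: 0.9
```

```bash
python3 - <<'E'
from h import *
s=arm.get_state(); print(s["force"],s["moment"],s["eef_pos"],s["ee_rot"])
b=cam("side"); cv2.imwrite("pics/s4.png",cv2.resize(b[0][200:350,220:360],None,fx=4,fy=4,interpolation=cv2.INTER_CUBIC))
E
```

```text
[-1.59701029 -0.24512991  1.92581628] [-0.17764809  0.45815144  0.00164706] [0.4772421  0.04429905 0.12372926] [-3.14153163e+00 -9.18402168e-04  3.91378039e-01]
```

View pics/s4.png

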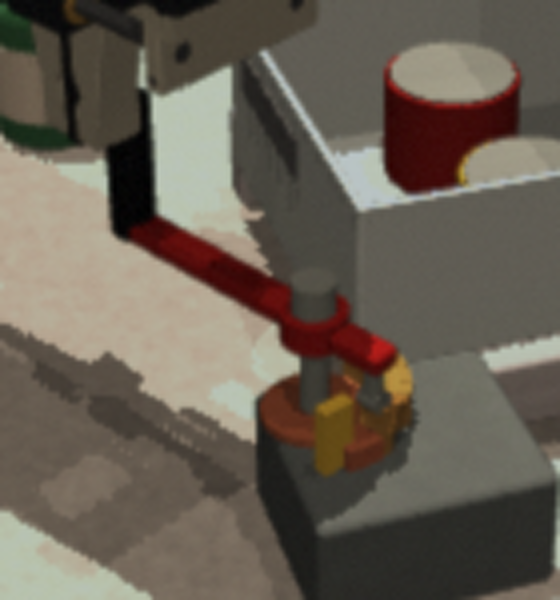

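The handle is still high (crest), with the tail a little short of the drop and the yellow block further on. I'll continue gently.

>>> step_arm:
  rows:
    - [0.0031, 0.002, 0, -0.035, 0]
    - [0.0031, 0.002, 0, -0.035, 0]

```text
t: 11.7
eef_pos: [0.4805, 0.0463, 0.1237]
ee_rot: [-3.142, -0.001, 0.356]
force: [-1.1, 0.4, 0.1]
width: 0.0004
gripper_force: 0.1
```

>>> step_arm:
  rows:
    - [0.0033, 0.0019, 0, -0.035, 0]
    - [0.0033, 0.0019, 0, -0.035, 0]

```text
t: 11.9
eef_pos: [0.4839, 0.0483, 0.1236]
ee_rot: [-3.141, -0.001, 0.322]
force: [-0.3, 0.2, -0.2]
width: 0.0005
gripper_force: 0.0
```

>>> step_arm:
  rows:
    - [0.0032, 0.0017, 0, -0.035, 0]
    - [0.0032, 0.0017, 0, -0.035, 0]

```text
t: 12.1
eef_pos: [0.4869, 0.0499, 0.1235]
ee_rot: [-3.141, -0.001, 0.287]
force: [-0.3, 0.6, 0.7]
width: 0.0005
gripper_force: 0.0
```

```bash
python3 - <<'E'
from h import *
s=arm.get_state(); print(s["force"],s["moment"],s["eef_pos"],s["ee_rot"])
b=cam("side"); cv2.imwrite("pics/s5.png",cv2.resize(b[0][200:350,220:360],None,fx=4,fy=4,interpolation=cv2.INTER_CUBIC))
E
```

```text
[-0.29840874  0.55640216  0.66217646] [-0.01283769 -0.03215634 -0.02548024] [0.48692912 0.04987745 0.12354902] [-3.14148512e+00 -8.99606705e-04  2.86745715e-01]
```

View pics/s5.png

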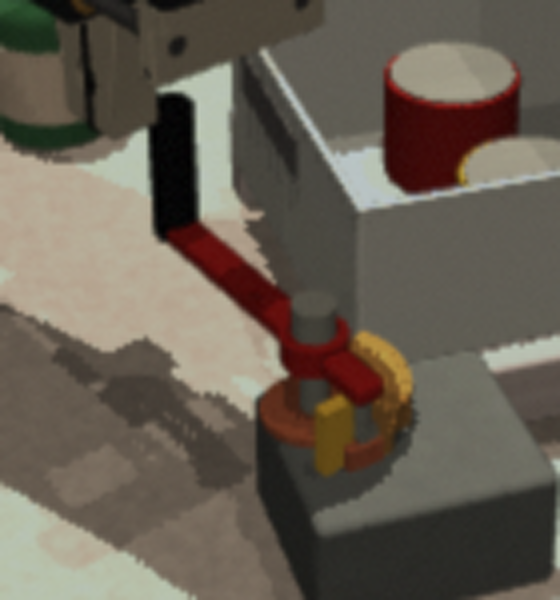

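The handle has dropped into the notch and kicked clear of the fingers; its tail is now close to the yellow block. I'll lower the fingers to the post's middle and press on.

>>> step_arm:
  rows:
    - [0, 0, -0.005, 0, 0]
    - [0, 0, -0.01, 0, 0]
    - [0.0034, 0.0017, -0.01, -0.035, 0]
    - [0.0068, 0.0032, -0.01, -0.069, 0]
    - [0.0068, 0.0032, -0.01, -0.069, 0]

```text
t: 12.65
eef_pos: [0.4933, 0.0529, 0.1129]
ee_rot: [3.141, 0.0, 0.216]
force: [-0.9, -0.1, -0.7]
width: 0.0004
gripper_force: 0.0
```

>>> step_arm:
  rows:
    - [0.0018, 0.0007, 0, -0.018, 0]
    - [0.0035, 0.0014, 0, -0.035, 0]
    - [0.0035, 0.0014, 0, -0.035, 0]

```text
t: 12.95
eef_pos: [0.4963, 0.0541, 0.1132]
ee_rot: [3.141, 0.001, 0.181]
force: [-1.6, -0.3, -0.1]
width: 0.0006
gripper_force: 0.6
```

Contact with the post; continue in about 2 mm steps.

>>> step_arm:
  rows:
    - [0.0018, 0.0006, 0, -0.018, 0]
    - [0.0018, 0.0006, 0, -0.018, 0]

```text
t: 13.15
eef_pos: [0.4978, 0.0546, 0.113]
ee_rot: [3.141, 0.002, 0.162]
force: [-3.2, -0.5, -0.2]
width: 0.0004
gripper_force: 1.7
```

>>> step_arm:
  rows:
    - [0.0018, 0.0006, 0, -0.018, 0]
    - [0.0018, 0.0006, 0, -0.018, 0]

```text
t: 13.35
eef_pos: [0.499, 0.0551, 0.1128]
ee_rot: [3.141, 0.003, 0.144]
force: [-6.1, 0.8, 0.8]
width: 0.0006
gripper_force: 3.0
```

>>> step_arm:
  rows:
    - [0.0018, 0.0006, 0, -0.018, 0]
    - [0.0018, 0.0006, 0, -0.018, 0]

```text
t: 13.55
eef_pos: [0.5001, 0.0556, 0.1126]
ee_rot: [3.141, 0.004, 0.126]
force: [-8.2, 0.9, 0.4]
width: 0.0004
gripper_force: 4.0
```

>>> step_arm:
  rows:
    - [0.0018, 0.0006, 0, -0.015, 0]
    - [0.0018, 0.0006, 0, -0.015, 0]

```text
t: 13.75
eef_pos: [0.501, 0.056, 0.1123]
ee_rot: [3.141, 0.006, 0.11]
force: [-10.4, 1.0, 1.5]
width: 0.0005
gripper_force: 5.2
```

>>> step_arm:
  rows:
    - [0.0015, 0.0004, 0, -0.01, 0]
    - [0.0015, 0.0004, 0, -0.01, 0]
    - [0.0015, 0.0004, 0, -0.01, 0]

```text
t: 14.05
eef_pos: [0.5018, 0.0563, 0.1121]
ee_rot: [3.141, 0.007, 0.101]
force: [-11.7, 1.8, 1.8]
width: 0.0003
gripper_force: 6.1
```

>>> step_arm:
  rows:
    - [0.0007, 0.0002, 0, 0, 0]
    - [0.0007, 0.0002, 0, 0, 0]
    - [0.0007, 0.0002, 0, 0, 0]

```text
t: 14.35
eef_pos: [0.5022, 0.0565, 0.112]
ee_rot: [3.141, 0.007, 0.101]
force: [-13.9, 2.7, 2.4]
width: 0.0007
gripper_force: 6.5
```

About 12–13 N along the push direction, held. I'll back off smoothly and withdraw.

>>> step_arm:
  rows:
    - [-0.004, -0.001, 0, 0, 0]
    - [-0.008, -0.0015, 0, 0, 0]
    - [-0.014, -0.002, 0, 0, 0]
    - [-0.025, -0.003, 0, 0, 0]
    - [-0.04, -0.004, 0.01, 0, 0]
    - [-0.05, 0.01, 0.05, 0, 0]
    - [-0.05, 0.05, 0.1, 0, 0]
    - [-0.06, 0.1, 0.14, 0, 0]
    - [-0.07, 0.15, 0.14, 0, 0]
    - [-0.09, 0.2, 0.14, 0, 0]
    - [-0.1, 0.25, 0.14, 0, 0]
    - [-0.1, 0.25, 0.14, 0, 0]

```text
t: 15.55
eef_pos: [0.4051, 0.3103, 0.2543]
ee_rot: [-3.139, -0.002, 0.104]
force: [0.2, -0.5, 0.0]
width: 0.0004
gripper_force: 0.0
```

```bash
python3 - <<'E'
from h import *
s=arm.get_state(); print(s["force"],s["eef_pos"])
t=cam("top"); b=cam("side")
im=np.zeros((600,800,3),np.uint8)
im[:,:432]=cv2.resize(np.clip(t[0][90:340,215:395]*1.7,0,255).astype(np.uint8),None,fx=2.4,fy=2.4,interpolation=cv2.INTER_CUBIC)
im[:396,436:788]=cv2.resize(b[0][180:360,205:365],None,fx=2.2,fy=2.2,interpolation=cv2.INTER_CUBIC)
cv2.imwrite("pics/c6.png",im)
E
```

```text
[ 0.21541586 -0.54536771  0.04914884] [0.40507661 0.31034647 0.25430991]
```

View pics/c6.png

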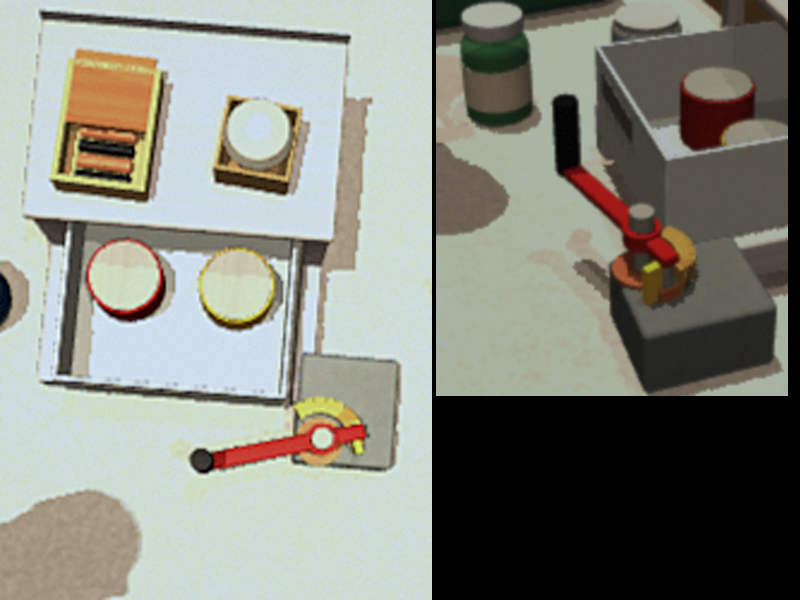

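The tray is home. The handle lies across its front, low, with its tail at the yellow block (crop 360,440) and the post at (202,460). Everything else is undisturbed.

```bash
python3 -c "
from station import arm
print(arm.job_done())"
```

```text
the job is handed in; nothing more can be done
None
```

The tray is fully home, and the latch is down in the notch, pressed against the yellow block at about 12–13 N. The arm is clear, nothing else visible in the last pictures was disturbed, and the job was handed in at about 16 s.

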